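# Back off the core-gluing press and draw out the part

## Robot

A 6-joint arm with a two-finger parallel gripper is mounted at the origin on a cart in front of the work surface, level with it; the furniture and walls round the work are solid. World frame = base frame: x ahead of the robot, y to its left, z up, the work surface at z = 0. Lengths are in m, angles in rad, forces in N, time in s.
With the tool pointing down it reaches from about 0.35 to 0.975 m from the base axis. Payload 4.9 kg.
Tool frame: the origin (TCP) lies midway between the tips of the shut fingers; the grasp point (between the pads) lies 19 mm behind it; z points along the fingers, x is the direction in which the jaws open and shut, and the axes are right-handed (so a half turn about z gives the same grasp; the last joint's range is limited). The gripper opens to 85 mm and grips with 20 to 120 N. Pads are 22 mm wide; open, the fingers measure 114 mm over their backs; the gripper's body (76 mm by 85 mm) begins 54 mm behind the grasp point. The pads swing forward as they close: fully open they stand 13 mm farther back than shut.
Start: joints at [-1.281, 0.053, 1.613, -0, 1.476, -0.119], TCP at [0.248, -0.573, 0.231] pointing down, gripper open.
Joint ranges: [-3.01, 3.01], [-1.01, 2.22], [0.06, 2.58], [-1.02, 4.17], [0.09, 2.62], [-3.14, 3.14]. Speed limits (rad/s): [2.57, 2.57, 3.14, 3.14, 3.14, 3.14].

## Interface

Orientations are given as a rotation vector (axis times angle).
In Python, from station import ctrl gives the robot as it stands.
- The arm moves only by the tool step_arm, never from a script. Its argument "increments" is text: rows parted by semicolons, each of 6 numbers parted by spaces: the shift along the tool's x, y, z as a fraction of full scale, then the turn, a rotation vector about the tool's x, y, z as a fraction of full scale. In form: x y z rx ry rz; .... A call has 1 to 12 rows; each row shifts and turns the commanded pose from where the row before left it, along the tool's axes as they then stand; what a row does not reach is not made up. Full scale, the value 1, is 0.025 m for a shift and 0.1 rad for a turn. A row lasts 1/12 s, in which the tool goes at most 41.7 mm and 7.16 degrees, less where a joint would pass 70% of its speed; a pose out of reach is approached as far as the arm can. A call with a number of a shift or a turn outside -1 to 1 is refused whole. A call with a gripper value outside its range is refused whole. "fingers" is the opening, from -1 (shut) to 1 (fully open), so that 0 is half open, set as the call begins (left out, the last holds). The fingers move at their own pace and stop on an object; "newtons" is the grip in N (left out, the last holds). Time passes only in rows, so rows that do not move let the fingers close. It gives the time, the measured TCP pose, the force and the opening at its end, in the units of the state.
- ctrl.get_obs(): the state, without advancing time (a new reading comes with each control period).
- ctrl.get_image(name): name is "scene" or "top" or "wrist"; returns a dict with "pixels" (480x640x3 uint8, red, green, blue), "intrinsics" (3x3 intrinsics, pixels), "eye" and "orientation" of the camera in the world. Camera axes: x right, y down, z forward; pixel columns grow to the right and rows downward; lengths in m; the calibration is good to about 2 mm. The wrist camera is an equidistant fisheye: a pixel r from the principal point sees the ray r / f radians off the axis. A picture is of the moment at which its call begins. There is no depth.
- ctrl.finish_job(): hands the job in, once; it reports no verdict.
The state is a dict: "t": time; "q": joint angles; "dq": joint speeds; "effort": joint torques, N m; "tool_pos": TCP position; "tool_rot": TCP orientation; "contact_force": force on the tool from outside, world axes, zero at the start; "wrist_torque": the same for the moment, N m; "opening": finger opening in m.
Only numpy, scipy, OpenCV 4.12 (cv2) and the standard library are available. Lean on these libraries where they do the work, as an engineer would, in place of code of your own. Each camera call takes 0.05 s, during which the arm holds its last target.

## Task

The glue has set on the transformer in the small screw press. Unscrew the black handwheel anticlockwise, letting your hand rise with it, until the spindle seats snugly against its top stop, without forcing, pushing or pulling on the wheel; then draw the loading slide fully out by its red knob. Leave the transformer standing in its nest on the slide, and do not disturb the other things on the bench.

Things in the scene. Friction and masses are not known exactly. Their poses are not given: they have to be found in the camera images.
- press: Small screw press fixed to the worktop. Origin: on its spindle axis, at worktop level; z up; its front, where the slide comes out, faces -x. Grey-blue bed 98 (x) x 150 (y) x 10 mm; two columns at y = +-60 mm, 110 mm high, carry a cross head 46 mm deep, 150 mm wide, topped by a brass bush 110 to 116 mm above the worktop. Only the spindle and its wheel stand higher.
- rim (a point): Centre (half height, on the vertical spindle axis) of the black disc handwheel, 56 mm diameter, 18 mm high, level; x points to its yellow mark. Starts 143 to 154 mm above the worktop, 20 mm or more of bare spindle below it. Turned anticlockwise seen from above it rises 4.77 mm per rad; 2.6 to 3.6 rad to the top stop, whose height varies unseen and must be felt. It stays where it is let go.
- spindle (a point): Point of the screw that lies at point rim, axes alike, while the wheel is unloaded. A sprung coupling joins them: 1 mm per 5 N up or down, 0.25 rad per N m. Running takes 0.1 N m; at the stop torque climbs. Snug: 0.24 N m (0.06 rad) or more held there for 0.2 s. Overstrained and spoilt: beyond 0.8 N m (0.20 rad), or 20 N up or down (4 mm).
- slide (a joint): How far the aluminium loading slide is drawn out of the press towards its front (-x of the press), m: 0 = home, 0.060 = fully out at its end stop. Friction 2 N. It is held back until the press is open, because the ram's saddle shoe reaches up to 11 mm down in front of and behind the transformer.
- knob (a point): Centre of the grip of the slide's upright red knob, a round post 18 mm in diameter from 30 to 64 mm above the worktop; it stands on a bar 30 mm wide whose top is 21 mm above the worktop. 110 mm in front of the spindle axis when the slide is home. Axes like the press.
- nest (a point): Centre of the nest's floor on the slide (32 x 68 mm inside, rim 6 mm high), 21 mm above the worktop; moves with the slide, axes like the press.
- part_mid (a point): Centre of the loose yellow and black transformer (29 x 65 x 29 mm, 120 g) that stands in the nest, half-way up; z up.
- glue_bottle: White glue bottle with a red cap, 32 mm diameter, 87 mm high, standing about 12 cm to the right of the press's axis; origin at its foot. Bystander.
- e_core: Loose black ferrite core half, 21 x 42 x 15 mm, lying about 12 cm to the left of the press's axis; origin at its underside. Bystander.
- cutters: Side cutters with red handles, 40 x 124 x 10 mm, lying on the bench near its front edge; origin at the underside. Bystander.

How it is judged:
By the outcome, as a careful person would: the job done as asked, in the order asked, and still so for the second after the job is handed in, with the robot touching nothing.
It also fails if it takes over 69 s, if anything falls off the work surface, if the arm or the gripper's body presses on something with over 40 N, if the wrist force passes 120 N, or if a joint passes its speed limit or range.

## Working session

There is one attempt and no reset: what is moved stays moved. The work goes in short steps, Python scripts to look and compute and a tool call to move; the robot and the scene stay as the last step left them, time stands still between calls to the robot, and variables do not carry over. Pictures are saved under pics/ and viewed, and the job is handed in when it is done.

Besides the shell and the picture viewer there is one more tool, called after ">>>" as name(argument=value, ...) on one line, values as JSON. step_arm: Moves the arm, as the interface text tells. Shift numbers are shares of 0.025 m and turn numbers shares of 0.1 rad, none past 1 either way. Its arguments: {"type":"object","properties":{"increments":{"type":"string"},"fingers":{"type":"number"},"newtons":{"type":"number"}},"required":["increments"]}

```bash
mkdir -p pics; ls
python3 - <<'E'
from station import ctrl
import cv2
o=ctrl.get_obs()
for k,v in o.items(): print(k,v)
for n in ["scene","top"]:
    im=ctrl.get_image(n); cv2.imwrite(f"pics/{n}0.png",im["pixels"][:,:,::-1])
    print(n,im["intrinsics"],im["eye"],im["orientation"])
E
```

```text
pics
t 0.0
q [-1.28099696e+00  5.33412732e-02  1.61429092e+00 -7.42453067e-06
  1.47598037e+00 -1.18987736e-01]
dq [ 0.00090179  0.00030832 -0.00145612 -0.00066817 -0.00135428  0.00124895]
effort [-1.39330554e-03 -3.93690240e+01 -3.70173025e+01 -1.85120784e-04
  7.13565300e-03  4.01274235e-06]
tool_pos [ 0.24826352 -0.57290497  0.23007451]
tool_rot [-2.62501080e+00  1.72359450e+00  2.43323686e-03]
contact_force [0.33404406 0.78880476 1.02689465]
wrist_torque [-0.0105217  -0.05117893 -0.02653053]
opening 0.08569988723006854
scene [[549.30497634   0.         328.47971055]
 [  0.         549.30497634 236.68479816]
 [  0.           0.           1.        ]] [-0.02045816  0.46174315  0.81667569] [-1.32436247  2.27482304 -0.91632615]
top [[494.21583493   0.         318.60467109]
 [  0.         494.21583493 233.77872246]
 [  0.           0.           1.        ]] [0.45261134 0.14579906 0.97497394] [-2.21802178  2.17374788 -0.12622504]
```

View pics/scene0.png

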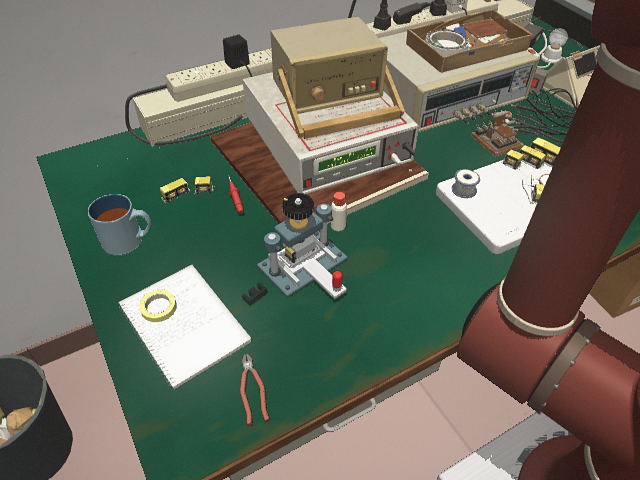

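View pics/top0.png

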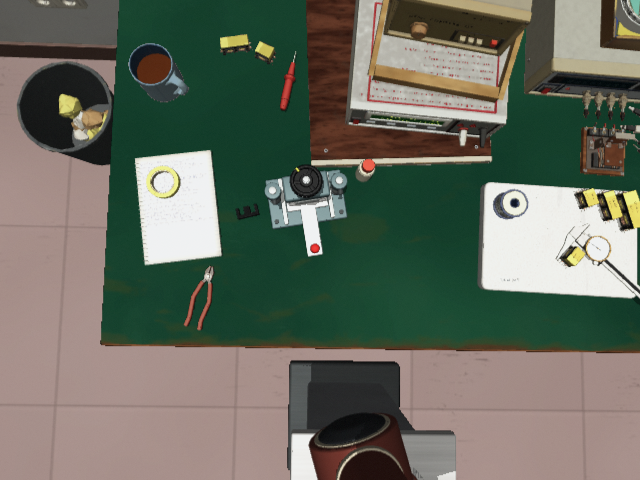

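The top view shows the handwheel at about (306,180), the red knob at (314,248), the glue bottle at (366,168), the core at (248,211) and the cutters at (200,298). In the scene view the wheel is at (298,207) and the knob at (337,280).

```bash
cat > h.py <<'E'
import numpy as np, cv2
from scipy.spatial.transform import Rotation as R
from station import ctrl
def ray(im,u,v,fish=False):
    K=im["intrinsics"]; x=(u-K[0,2])/K[0,0]; y=(v-K[1,2])/K[1,1]
    if fish:
        r=np.hypot(x,y); d=np.array([x/r*np.sin(r),y/r*np.sin(r),np.cos(r)]) if r>1e-9 else np.array([0,0,1.])
    else: d=np.array([x,y,1.]); d/=np.linalg.norm(d)
    return np.array(im["eye"]),R.from_rotvec(im["orientation"]).apply(d)
def plane(im,u,v,z,fish=False):
    o,d=ray(im,u,v,fish); return o+d*(z-o[2])/d[2]
def tri(r1,r2):
    (a,d),(b,e)=r1,r2
    A=np.stack([d,-e],1); s,*_=np.linalg.lstsq(A,b-a,rcond=None)
    p,q=a+d*s[0],b+e*s[1]; return (p+q)/2,np.linalg.norm(p-q)
def proj(im,p,fish=False):
    K=im["intrinsics"]; c=R.from_rotvec(im["orientation"]).inv().apply(np.array(p)-im["eye"])
    if fish:
        r=np.arctan2(np.hypot(c[0],c[1]),c[2])/max(np.hypot(c[0],c[1]),1e-12); return K[0,0]*c[0]*r+K[0,2],K[1,1]*c[1]*r+K[1,2]
    return K[0,0]*c[0]/c[2]+K[0,2],K[1,1]*c[1]/c[2]+K[1,2]
def save(im,name,box=None,s=1):
    p=im["pixels"][:,:,::-1]
    if box: p=p[box[1]:box[3],box[0]:box[2]]
    cv2.imwrite("pics/"+name,cv2.resize(p,None,fx=s,fy=s,interpolation=cv2.INTER_CUBIC))
E
python3 - <<'E'
from h import *
t=ctrl.get_image("top"); s=ctrl.get_image("scene")
save(t,"top1.png",(230,140,390,260),5); save(s,"scene1.png",(240,180,360,310),4.5)
def red(im,b):
    h=cv2.cvtColor(im["pixels"],cv2.COLOR_RGB2HSV); m=((h[...,0]<8)|(h[...,0]>172))&(h[...,1]>170)&(h[...,2]>70)
    k=np.zeros_like(m); k[b[1]:b[3],b[0]:b[2]]=1; m&=k
    ys,xs=np.nonzero(m); return xs,ys
x,y=red(t,(290,225,335,265)); print("top knob",x.mean(),y.mean(),len(x),x.min(),x.max(),y.min(),y.max())
x2,y2=red(s,(320,260,355,300)); print("scene knob",x2.mean(),y2.mean(),len(x2),x2.min(),x2.max(),y2.min(),y2.max())
print(tri(ray(t,x.mean(),y.mean()),ray(s,x2.mean(),y2.mean())))
print(plane(t,x.mean(),y.mean(),.058),plane(s,x2.mean(),y2.mean(),.047))
def black(im,b):
    g=im["pixels"].max(2)<60; k=np.zeros_like(g); k[b[1]:b[3],b[0]:b[2]]=1
    n,l,st,c=cv2.connectedComponentsWithStats((g&k).astype(np.uint8)); i=1+st[1:,4].argmax(); return st[i],c[i]
print(black(t,(280,155,335,205)),black(s,(275,185,320,235)))
E
```

```text
top knob 314.5 248.0 58 311 318 244 252
scene knob 336.8888888888889 278.9111111111111 135 333 341 271 287
(array([0.50219225, 0.12332675, 0.044701  ]), np.float64(0.002533452030106608))
[0.50079638 0.12260539 0.058     ] [0.50133685 0.12538514 0.047     ]
(array([ 280,  155,   55,   48, 1235], dtype=int32), array([303.34251012, 176.11255061])) (array([282, 193,  32,  27, 583], dtype=int32), array([297.9296741, 206.0651801]))
```

View pics/top1.png

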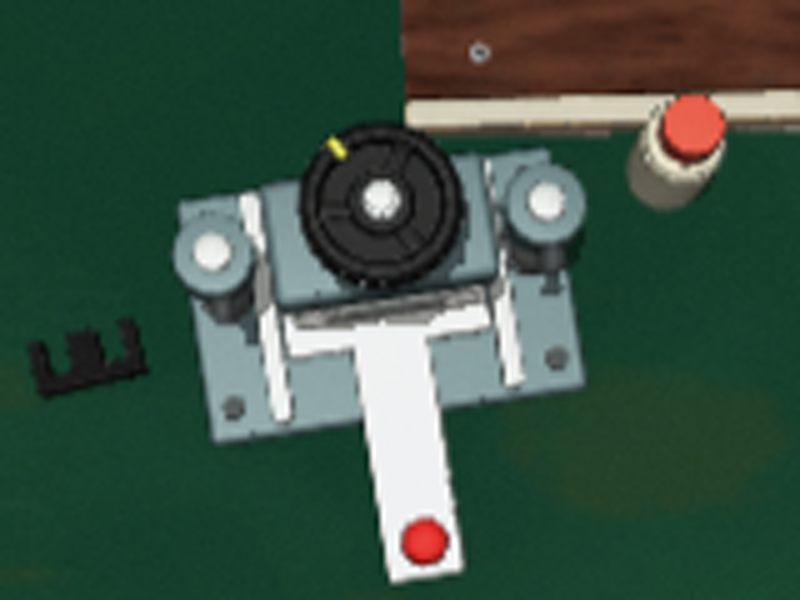

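View pics/scene1.png

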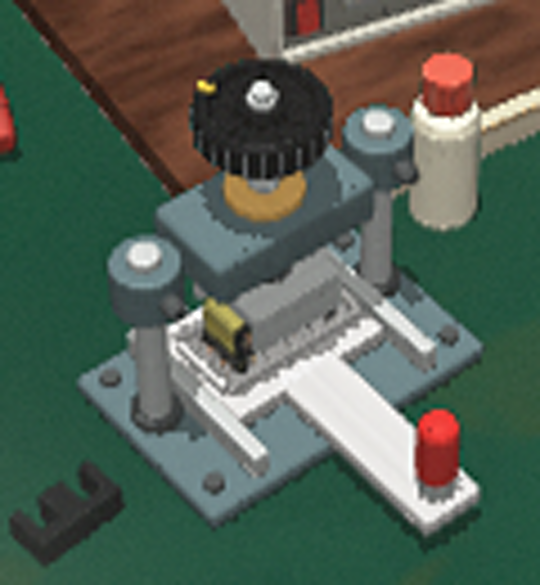

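Run:
```python
from h import *
t=ctrl.get_image("top"); s=ctrl.get_image("scene")
T=lambda x,y:((x-2)/5+230,(y-2)/5+140)
S=lambda x,y:((x-2)/4.5+240,(y-2)/4.5+180)
print("hub",tri(ray(t,*T(381,199)),ray(s,*S(262,93))))
print("bushless wheel centre top-face",tri(ray(t,*T(381,203)),ray(s,*S(262,107))))
L=plane(t,*T(211,250),.115);Rr=plane(t,*T(546,200),.115)
print("caps",L,Rr,np.linalg.norm(L-Rr),tri(ray(t,*T(211,250)),ray(s,*S(143,255))),tri(ray(t,*T(546,200)),ray(s,*S(378,122))))
a=plane(t,*T(213,441),.01);b=plane(t,*T(584,384),.01); print("front",a,b,np.linalg.norm(a-b)); 
for n,(p,q) in {"front":(a,b),"caps":(L,Rr)}.items():
    d=p-q; print(n,"yaw",np.degrees(np.arctan2(-d[0],d[1])))
print("bed mid front",(a+b)/2)
k=plane(t,*T(425,541),.064); print("knob top",k, tri(ray(t,*T(425,541)),ray(s,*S(439,421))))
for z in (.15,.16):print("rim plane",plane(t,*T(381,203),z),plane(s,*S(262,107),z))
```

```text
hub (array([0.6107244 , 0.14291226, 0.15800916]), np.float64(0.0023453290822220705))
bushless wheel centre top-face (array([0.61087044, 0.1429205 , 0.15040199]), np.float64(0.002517624990861335))
caps [0.59875593 0.20093146 0.115     ] [0.61949829 0.08350209 0.115     ] 0.11924723609352612 (array([0.60090634, 0.2024343 , 0.10569745]), np.float64(0.002119242172600887)) (array([0.62188585, 0.08380145, 0.10593467]), np.float64(0.0022857812284824124))
front [0.5411506  0.20489138 0.01      ] [0.5668952  0.05976711 0.01      ] 0.1473900944589908
front yaw 10.059444176662595
caps yaw 10.017221910944915
bed mid front [0.5540229  0.13232924 0.01      ]
knob top [0.5008543  0.12257974 0.064     ] (array([0.50171657, 0.12365539, 0.06179289]), np.float64(0.0027104962342400602))
rim plane [0.61026128 0.14185587 0.15      ] [0.6120299  0.14373406 0.15      ]
rim plane [0.60835031 0.14190367 0.16      ] [0.60254271 0.14850413 0.16      ]
```

Run:
```python
from h import *
t=ctrl.get_image("top"); s=ctrl.get_image("scene")
# instrument: lower box front-top-left corner, top(349,122) / scene(300,160); right (508,118?)/(416,130)
print(tri(ray(t,349,122),ray(s,302,163)))
print(tri(ray(t,506,119),ray(s,416,131)))
print("bed strip",plane(t,400,160,.02), "handle front",tri(ray(t,372,87),ray(s,303,134)))
print("bottle cap",plane(t,369,165,.087))
```

```text
(array([0.71995684, 0.0726432 , 0.13554368]), np.float64(0.009188567957858563))
(array([ 0.74654096, -0.22499323,  0.09200928]), np.float64(0.003986904140867662))
bed strip [ 0.68019088 -0.04384922  0.02      ] handle front (array([0.77735232, 0.03727699, 0.15477918]), np.float64(0.01283408728075004))
bottle cap [0.65339432 0.02650647 0.087     ]
```

>>> step_arm(increments="-0.4 -0.47 0 0 0 0; -0.79 -0.95 0 0 0 0; -0.79 -0.95 0 0 0 0; -0.79 -0.95 0 0 0 0; -0.79 -0.95 0 0 0 0; -0.79 -0.95 0 0 0 0; -0.79 -0.95 0 0 0 0; -0.79 -0.95 0 0 0 0; -0.79 -0.95 0 0 0 0; -0.79 -0.95 0 0 0 0; -0.79 -0.95 0 0 0 0; -0.79 -0.95 0 0 0 0", fingers=1, newtons=20)

```text
t: 1.4
tool_pos: [0.4089, -0.2543, 0.2314]
tool_rot: [-2.626, 1.724, -0.001]
contact_force: [0.4, 0.1, 0.9]
opening: 0.085
```

>>> step_arm(increments="-0.81 -0.98 0 0 0 0; -0.81 -0.98 0 0 0 0; -0.81 -0.98 0 0 0 0; -0.81 -0.98 0 0 0 0; -0.81 -0.98 0 0 0 0; -0.81 -0.98 0 0 0 0; -0.81 -0.98 0 0 0 0; -0.81 -0.98 0 0 0 0; -0.81 -0.98 0 0 0 0; -0.81 -0.98 0 0 0 0; -0.81 -0.98 0 0 0 0; -0.81 -0.98 0 0 0 0")

```text
t: 2.4
tool_pos: [0.5817, 0.0857, 0.2315]
tool_rot: [-2.626, 1.723, 0.0]
contact_force: [-0.5, -1.3, 1.0]
opening: 0.0855
```

>>> step_arm(increments="-0.81 -0.98 0 0 0 0; -0.81 -0.98 0 0 0 0; 0 0 0 0 0 1; 0 0 0 0 0 1; 0 0 0 0 0 1; 0 0 0 0 0 1; 0 0 0 0 0 1; 0 0 0 0 0 1; 0 0 0 0 0 1; 0 0 0 0 0 1; 0 0 0 0 0 0; 0 0 0 0 0 0")

```text
t: 3.4
tool_pos: [0.6102, 0.1405, 0.2314]
tool_rot: [1.751, -2.608, -0.0]
contact_force: [-1.8, 0.2, 0.4]
opening: 0.0855
```

Run:
```python
from h import *
o=ctrl.get_obs();print(o["t"],o["q"],o["tool_pos"],o["tool_rot"],o["contact_force"],o["wrist_torque"])
w=ctrl.get_image("wrist"); save(w,"w0.png"); print(w["eye"],w["orientation"],w["intrinsics"]); 
M=R.from_rotvec(o["tool_rot"]).as_matrix(); print(M)
for p in [(.61,.1425,.155),(.61,.1425,.146),(*o["tool_pos"],)]: print(proj(w,p,True))
```

```text
3.4 [1.07432294e-01 5.54057666e-02 1.61001077e+00 1.64869859e-04
 1.47630155e+00 2.06653366e+00] [0.61016265 0.14048094 0.23135098] [ 1.75107042e+00 -2.60828272e+00 -3.19871330e-04] [-1.83781935  0.23305252  0.38072407] [-0.01010059  0.01895426  0.0990789 ]
[0.6868734  0.10812532 0.3747116 ] [ 1.63820229 -2.4356085  -0.39787439] [[371.64829954   0.         325.89793503]
 [  0.         371.64829954 239.32138402]
 [  0.           0.           1.        ]]
[[-3.78634603e-01 -9.25546226e-01 -1.42301814e-04]
 [-9.25546233e-01  3.78634583e-01  1.49739195e-04]
 [-8.47101588e-05  1.88403349e-04 -9.99999979e-01]]
(np.float64(321.61157530023735), np.float64(255.0638323430815))
(np.float64(321.76870278540764), np.float64(250.1545083874938))
(np.float64(323.7526971719342), np.float64(314.63650875728626))
```

View pics/w0.png

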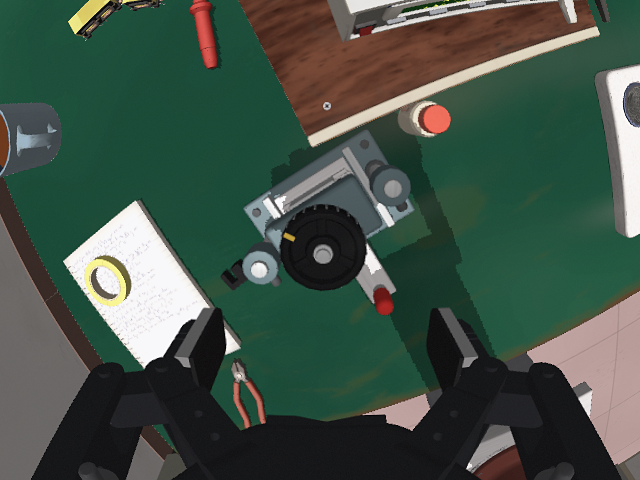

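The wrist view shows the wheel disc centred at about (323,250) with its hub at (323,254), close to the projected axis at (322,255).

Run:
```python
from h import *
w=ctrl.get_image("wrist"); t=ctrl.get_image("top"); s=ctrl.get_image("scene")
print(plane(w,323,254,.158,True),plane(w,323.3,250,.150,True))
g=w["pixels"].max(2)<55; k=np.zeros_like(g);k[195:300,270:375]=1
n,l,st,c=cv2.connectedComponentsWithStats((g&k).astype(np.uint8)); i=1+st[1:,4].argmax(); cs,_=cv2.findContours((l==i).astype(np.uint8),0,1); print(st[i],c[i],cv2.minEnclosingCircle(cs[0]))
hub=ray(w,323,254,True); print(tri(hub,ray(s,*( (260)/4.5+240,91/4.5+180)))) 
for _ in range(5):
    ctrl.get_image("wrist"); o=ctrl.get_obs(); print(o["t"],o["contact_force"].round(2),o["wrist_torque"].round(3))
```

```text
[0.6114806  0.14086918 0.158     ] [0.61117132 0.1408558  0.15      ]
[ 270  204   96   87 5517] [322.42994381 247.70092442] ((317.6872863769531, 247.2708282470703), 48.03029251098633)
(array([0.61175769, 0.14220127, 0.1571044 ]), np.float64(0.002666614975091237))
3.65 [-0.28 -0.31  0.04] [ 0.032  0.012 -0.012]
3.7 [ 0.41 -0.2   0.4 ] [-0.004 -0.022 -0.012]
3.75 [-0.45  0.3  -0.35] [-0.014 -0.061  0.003]
3.8 [-0.15 -0.37  0.14] [-0.033 -0.025 -0.022]
3.85 [-0.32 -0.25 -0.73] [0.016 0.007 0.002]
```

>>> step_arm(increments="-0.05 -0.02 0.71 0 0 0; 0 0 0.71 0 0 0; 0 0 0.71 0 0 0; 0 0 0.71 0 0 0; 0 0 0.71 0 0 0; 0 0 0.71 0 0 0; 0 0 0 0 0 0; 0 0 0 0 0 0")

```text
t: 4.52
tool_pos: [0.6107, 0.1409, 0.1237]
tool_rot: [1.746, -2.609, -0.002]
contact_force: [-0.3, 0.1, -0.2]
opening: 0.0853
```

Run:
```python
from h import *
o=ctrl.get_obs();print(o["t"],o["q"].round(3),o["tool_pos"],o["contact_force"].round(2),o["wrist_torque"].round(3),o["opening"])
w=ctrl.get_image("wrist"); save(w,"w1.png"); s=ctrl.get_image("scene"); save(s,"s2.png",(220,150,380,310),4)
```

```text
4.5167 [ 0.108  0.145  1.699 -0.     1.3    2.07 ] [0.61074276 0.14090544 0.1236581 ] [-0.33  0.12 -0.18] [ 0.025 -0.03  -0.04 ] 0.08525861707013771
```

View pics/w1.png

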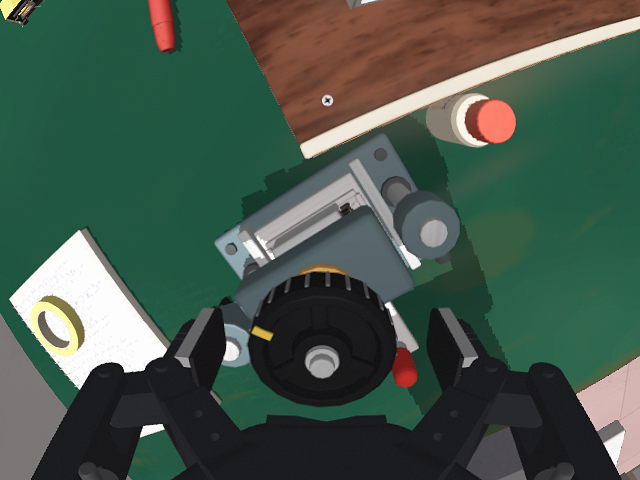

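View pics/s2.png

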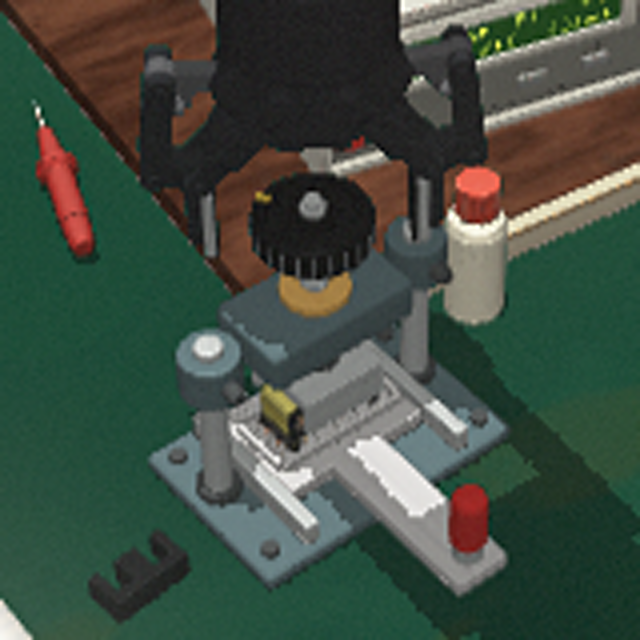

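Wrist view: the finger pads' midpoint is about column 326 and the hub is at (321,362), so I nudge about 1 mm to tool −x and part-close to check the centring.

>>> step_arm(increments="-0.05 0 0 0 0 0; 0 0 0 0 0 0; 0 0 0 0 0 0; 0 0 0 0 0 0; 0 0 0 0 0 0", fingers=0.44, newtons=20)

```text
t: 5.03
tool_pos: [0.6122, 0.1422, 0.1252]
tool_rot: [-1.747, 2.61, -0.0]
contact_force: [-0.5, -0.1, -0.5]
opening: 0.0616
```

Run:
```python
from h import *
o=ctrl.get_obs();print(o["t"],o["q"].round(3),o["tool_pos"],o["contact_force"].round(2),o["wrist_torque"].round(3),o["opening"])
w=ctrl.get_image("wrist"); save(w,"w2.png",(160,220,480,460),2.5); s=ctrl.get_image("scene"); save(s,"s3.png",(220,150,380,310),3.7)
```

```text
5.0333 [ 0.11   0.145  1.696 -0.     1.3    2.072] [0.6122308  0.14220124 0.12520722] [-0.54 -0.08 -0.54] [0.023 0.029 0.014] 0.0615784512229128
```

View pics/w2.png

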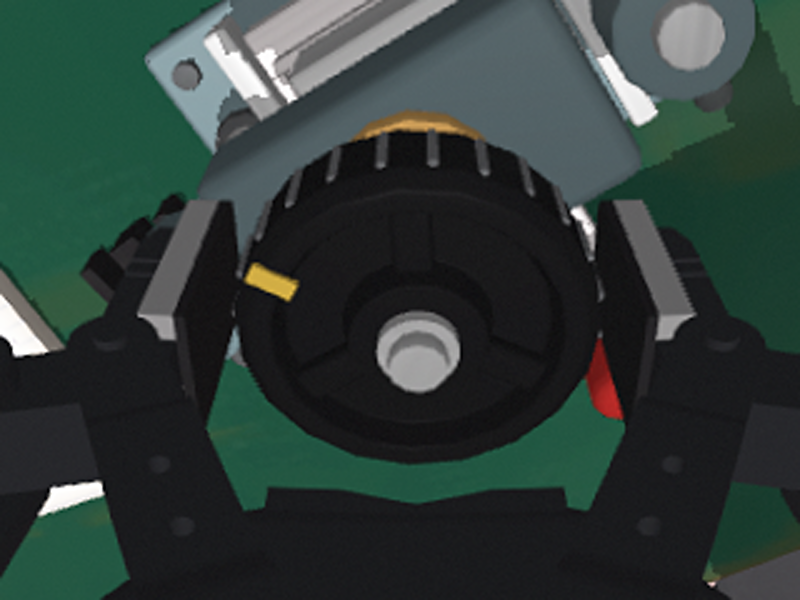

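View pics/s3.png

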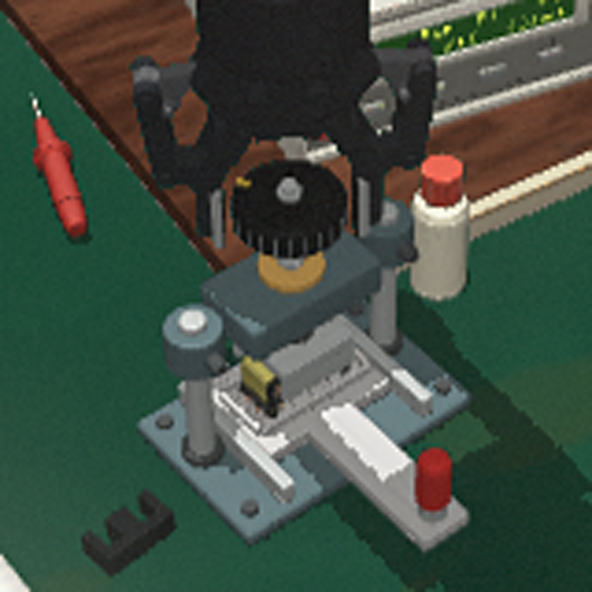

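>>> step_arm(increments="0 0 0 0 0 0; 0 0 0 0 0 0; 0 0 0 0 0 0; 0 0 0 0 0 0; 0 0 0 0 0 0", fingers=0.2, newtons=25)

```text
t: 5.55
tool_pos: [0.612, 0.142, 0.1248]
tool_rot: [1.747, -2.611, 0.0]
contact_force: [-0.5, -1.1, 1.5]
opening: 0.0556
```

```bash
cat > rd.py <<'E'
from h import *
F=[];W=[];P=[]
for _ in range(4):
    ctrl.get_image("top"); o=ctrl.get_obs(); F.append(o["contact_force"]);W.append(o["wrist_torque"]);P.append(o["tool_pos"])
M=R.from_rotvec(o["tool_rot"]).as_matrix()
f=np.mean(F,0)
print(o["t"],"pos",np.mean(P,0).round(4),np.std(P,0).round(4),"yaw",np.arctan2(M[1,0],M[0,0]).round(3),"tilt",M[:2,2].round(4),"q6",o["q"][5].round(3))
print("F",f.round(2),"Ftool",(M.T@f).round(2),"T",np.mean(W,0).round(3),"Tz",np.array(W)[:,2].round(3),"open",round(o["opening"],4))
E
python3 rd.py
```

```text
5.75 pos [0.612  0.142  0.1248] [0. 0. 0.] yaw -1.962 tilt [-0.0002 -0.0003] q6 2.072
F [-1.09 -1.52  1.65] Ftool [ 1.83  0.43 -1.65] T [-0.251  0.176  0.003] Tz [ 0.056  0.011 -0.035 -0.019] open 0.055
```

>>> step_arm(increments="0 0 -0.0095 0 0 -0.5; 0 0 -0.0095 0 0 -0.5; 0 0 -0.0095 0 0 -0.5; 0 0 -0.0095 0 0 -0.5; 0 0 -0.0095 0 0 -0.5; 0 0 -0.0095 0 0 -0.5; 0 0 0 0 0 0")

```text
t: 6.33
tool_pos: [0.6121, 0.1423, 0.1263]
tool_rot: [-2.118, 2.32, 0.0]
contact_force: [-1.6, -0.2, 0.6]
opening: 0.055
```

```bash
python3 rd.py
python3 - <<'E'
from h import *
w=ctrl.get_image("wrist"); save(w,"w3.png",(160,220,480,460),2.5)
E
```

```text
6.5333 pos [0.6121 0.1423 0.1262] [0. 0. 0.] yaw -1.663 tilt [0.0001 0.0003] q6 1.773
F [-1.01 -0.69  0.96] Ftool [ 0.78  0.94 -0.96] T [-0.126  0.118 -0.131] Tz [-0.144 -0.157 -0.108 -0.113] open 0.0555
```

View pics/w3.png

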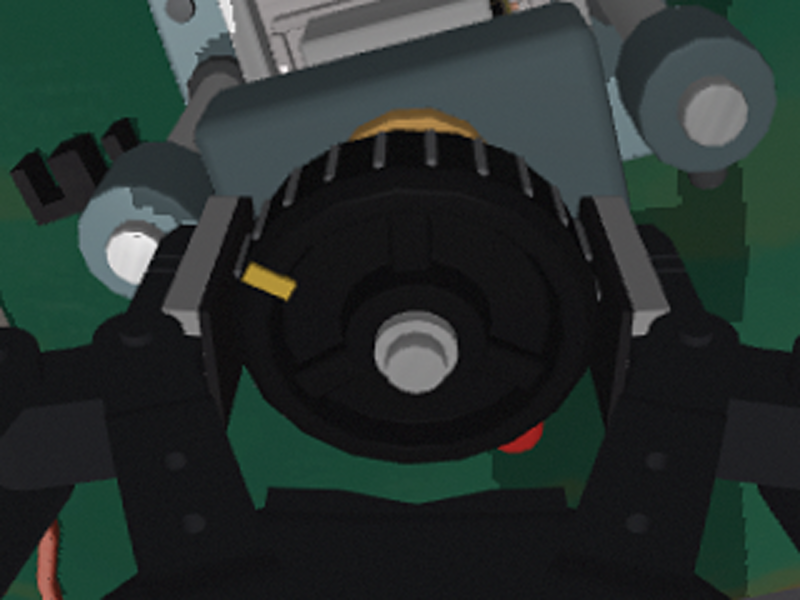

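The mark stays at about (268,282) in the wrist crop while the press behind has turned, so the wheel is turning with the hand. The reaction torque is 0.13 N m and the forces are small.

>>> step_arm(increments="0 0 -0.0134 0 0 -0.7; 0 0 -0.0134 0 0 -0.7; 0 0 -0.0134 0 0 -0.7; 0 0 -0.0134 0 0 -0.7; 0 0 -0.0134 0 0 -0.7; 0 0 -0.0134 0 0 -0.7; 0 0 -0.0134 0 0 -0.7; 0 0 -0.0134 0 0 -0.7; 0 0 -0.0134 0 0 -0.7; 0 0 -0.0134 0 0 -0.7; 0 0 0 0 0 0")

```text
t: 7.5
tool_pos: [0.6119, 0.1429, 0.1296]
tool_rot: [-2.785, 1.452, 0.001]
contact_force: [-1.3, 2.0, 1.1]
opening: 0.0552
```

```bash
python3 rd.py
```

```text
7.7 pos [0.6119 0.1429 0.1295] [0. 0. 0.] yaw -0.963 tilt [-0.0002  0.0013] q6 1.073
F [-1.47  3.57  0.95] Ftool [-3.77 -0.83 -0.94] T [ 0.48   0.159 -0.089] Tz [-0.072 -0.068 -0.125 -0.09 ] open 0.055
```

>>> step_arm(increments="-0.03 0 0 0 0 0; 0 0 -0.0134 0 0 -0.7; 0 0 -0.0134 0 0 -0.7; 0 0 -0.0134 0 0 -0.7; 0 0 -0.0134 0 0 -0.7; 0 0 -0.0134 0 0 -0.7; 0 0 -0.0134 0 0 -0.7; 0 0 0 0 0 0")

```text
t: 8.37
tool_pos: [0.6116, 0.1431, 0.1316]
tool_rot: [-3.026, 0.84, 0.0]
contact_force: [-1.4, 3.0, 0.8]
opening: 0.055
```

```bash
python3 rd.py
```

```text
8.5667 pos [0.6116 0.1431 0.1316] [0. 0. 0.] yaw -0.543 tilt [-0.0001  0.0007] q6 0.654
F [-1.32  4.22  0.52] Ftool [-3.31 -2.93 -0.52] T [ 0.63   0.166 -0.095] Tz [-0.033 -0.147 -0.066 -0.134] open 0.0547
```

>>> step_arm(increments="-0.03 -0.03 0 0 0 0; 0 0 -0.0134 0 0 -0.7; 0 0 -0.0134 0 0 -0.7; 0 0 -0.0134 0 0 -0.7; 0 0 -0.0134 0 0 -0.7; 0 0 -0.0134 0 0 -0.7; 0 0 -0.0134 0 0 -0.7; 0 0 0 0 0 0")

```text
t: 9.23
tool_pos: [0.6111, 0.1434, 0.1335]
tool_rot: [3.135, -0.191, -0.001]
contact_force: [-2.7, 1.6, 1.2]
opening: 0.0552
```

```bash
python3 rd.py
```

```text
9.4333 pos [0.6112 0.1434 0.1335] [0. 0. 0.] yaw -0.124 tilt [-0.0007 -0.0008] q6 0.236
F [-3.17  1.36  2.22] Ftool [-3.31 -0.95 -2.21] T [ 0.217  0.337 -0.11 ] Tz [-0.102 -0.084 -0.116 -0.14 ] open 0.0552
```

>>> step_arm(increments="-0.03 -0.01 -0.01 0 0 0; 0 0 -0.0134 0 0 -0.7; 0 0 -0.0134 0 0 -0.7; 0 0 -0.0134 0 0 -0.7; 0 0 -0.0134 0 0 -0.7; 0 0 -0.0134 0 0 -0.7; 0 0 -0.0134 0 0 -0.7; 0 0 0 0 0 0")

```text
t: 10.1
tool_pos: [0.6107, 0.1435, 0.1357]
tool_rot: [3.106, 0.466, -0.0]
contact_force: [-1.2, -1.2, 0.5]
opening: 0.0553
```

```bash
python3 rd.py
```

```text
10.3 pos [0.6106 0.1436 0.1357] [0. 0. 0.] yaw 0.296 tilt [-0.0001 -0.0011] q6 -0.183
F [-1.15 -1.56  0.04] Ftool [-1.56  1.16 -0.04] T [-0.237  0.214 -0.067] Tz [-0.044 -0.093 -0.087 -0.045] open 0.055
```

>>> step_arm(increments="-0.01 0 -0.0134 0 0 -0.7; 0 0 -0.0134 0 0 -0.7; 0 0 -0.0134 0 0 -0.7; 0 0 -0.0134 0 0 -0.7; 0 0 0 0 0 0")

```text
t: 10.72
tool_pos: [0.6104, 0.1435, 0.1371]
tool_rot: [3.01, 0.895, -0.001]
contact_force: [-1.9, -3.3, -0.0]
opening: 0.0554
```

```bash
python3 rd.py
```

```text
10.9167 pos [0.6104 0.1435 0.1371] [0. 0. 0.] yaw 0.576 tilt [-0.0003 -0.001 ] q6 -0.463
F [-1.93 -3.43  0.72] Ftool [-3.49  1.83 -0.72] T [-0.49   0.224 -0.095] Tz [-0.095 -0.085 -0.107 -0.091] open 0.0551
```

>>> step_arm(increments="-0.02 0.01 0 0 0 0; 0 0 -0.0095 0 0 -0.5; 0 0 -0.0095 0 0 -0.5; 0 0 0 0 0 0")

```text
t: 11.25
tool_pos: [0.6102, 0.1435, 0.1377]
tool_rot: [2.963, 1.045, 0.0]
contact_force: [-1.2, -3.5, -0.3]
opening: 0.0552
```

```bash
python3 rd.py
```

```text
11.45 pos [0.6102 0.1435 0.1376] [0. 0. 0.] yaw 0.677 tilt [ 0.0002 -0.0002] q6 -0.564
F [-0.82 -3.38 -0.84] Ftool [-2.76  2.13  0.84] T [-0.49   0.123 -0.097] Tz [-0.11  -0.017 -0.177 -0.083] open 0.0549
```

>>> step_arm(increments="-0.02 0.02 0 0 0 0; 0 0 -0.0095 0 0 -0.5; 0 0 -0.0095 0 0 -0.5; 0 0 0 0 0 0")

```text
t: 11.78
tool_pos: [0.6102, 0.1433, 0.1382]
tool_rot: [-2.906, -1.192, -0.001]
contact_force: [-1.0, -1.7, -1.0]
opening: 0.0553
```

```bash
python3 rd.py
```

```text
11.9833 pos [0.6101 0.1433 0.1382] [0. 0. 0.] yaw 0.777 tilt [0.0002 0.0007] q6 -0.666
F [-0.98 -0.86 -0.37] Ftool [-1.3  -0.08  0.37] T [-0.093  0.052 -0.086] Tz [-0.08  -0.088 -0.075 -0.1  ] open 0.0556
```

>>> step_arm(increments="0 0 -0.0095 0 0 -0.5; 0 0 -0.0095 0 0 -0.5; 0 0 0 0 0 0")

```text
t: 12.23
tool_pos: [0.61, 0.1431, 0.1386]
tool_rot: [-2.843, -1.335, -0.0]
contact_force: [-0.7, -0.4, -0.5]
opening: 0.0553
```

```bash
python3 rd.py
```

```text
12.4333 pos [0.6101 0.1432 0.1386] [0. 0. 0.] yaw 0.877 tilt [0.     0.0005] q6 -0.765
F [-0.53  0.09 -0.81] Ftool [-0.27 -0.46  0.81] T [-0.004  0.09  -0.096] Tz [-0.132 -0.074 -0.085 -0.094] open 0.0555
```

>>> step_arm(increments="0 0 -0.0095 0 0 -0.5; 0 0 -0.0095 0 0 -0.5; 0 0 0 0 0 0")

```text
t: 12.68
tool_pos: [0.61, 0.143, 0.1391]
tool_rot: [-2.773, -1.476, 0.0]
contact_force: [-0.9, -0.0, -0.1]
opening: 0.0554
```

```bash
python3 rd.py
```

```text
12.8833 pos [0.61   0.143  0.1391] [0. 0. 0.] yaw 0.977 tilt [-0.0002  0.0003] q6 -0.865
F [-0.68  0.54 -0.29] Ftool [ 0.07 -0.87  0.29] T [ 0.057  0.13  -0.091] Tz [-0.017 -0.132 -0.121 -0.096] open 0.0551
```

>>> step_arm(increments="0 0 -0.0095 0 0 -0.5; 0 0 -0.0095 0 0 -0.5; 0 0 0 0 0 0")

```text
t: 13.13
tool_pos: [0.6099, 0.1429, 0.1396]
tool_rot: [-2.696, -1.612, 0.0]
contact_force: [-1.5, -0.4, -0.2]
opening: 0.0554
```

```bash
python3 rd.py
```

```text
13.3333 pos [0.61   0.1429 0.1395] [0. 0. 0.] yaw 1.077 tilt [-0.0003  0.0001] q6 -0.965
F [-1.45 -0.19  0.41] Ftool [-0.85 -1.19 -0.41] T [ 0.027  0.192 -0.093] Tz [-0.092 -0.092 -0.085 -0.103] open 0.0553
```

>>> step_arm(increments="0 0 -0.0095 0 0 -0.5; 0 0 -0.0095 0 0 -0.5; 0 0 0 0 0 0")

```text
t: 13.58
tool_pos: [0.6099, 0.1428, 0.1399]
tool_rot: [-2.612, -1.744, 0.001]
contact_force: [-0.8, 0.1, -0.7]
opening: 0.0551
```

```bash
python3 rd.py
```

```text
13.7833 pos [0.6099 0.1428 0.1399] [0. 0. 0.] yaw 1.177 tilt [-0.0004 -0.    ] q6 -1.065
F [-1.86  0.08 -0.58] Ftool [-0.64 -1.75  0.58] T [ 0.002  0.237 -0.269] Tz [-0.238 -0.299 -0.322 -0.218] open 0.0557
```

Torque is climbing (0.27 N m), so the stop has been met. I go a little further and hold.

>>> step_arm(increments="0 0 0 0 0 -0.25; 0 0 0 0 0 -0.15; 0 0 0 0 0 0; 0 0 0 0 0 0; 0 0 0 0 0 0; 0 0 0 0 0 0")

```text
t: 14.28
tool_pos: [0.61, 0.1428, 0.14]
tool_rot: [-2.577, -1.797, 0.001]
contact_force: [-1.8, 0.2, 0.6]
opening: 0.055
```

```bash
python3 rd.py;python3 - <<'E'
from h import *
w=ctrl.get_image("wrist"); save(w,"w4.png",(160,220,480,460),2.5)
E
```

```text
14.4833 pos [0.6099 0.1428 0.1399] [0. 0. 0.] yaw 1.218 tilt [-0.0003 -0.0001] q6 -1.107
F [-2.63 -1.02 -1.02] Ftool [-1.87 -2.12  1.02] T [-0.08   0.366 -0.411] Tz [-0.406 -0.366 -0.4   -0.472] open 0.0553
```

View pics/w4.png

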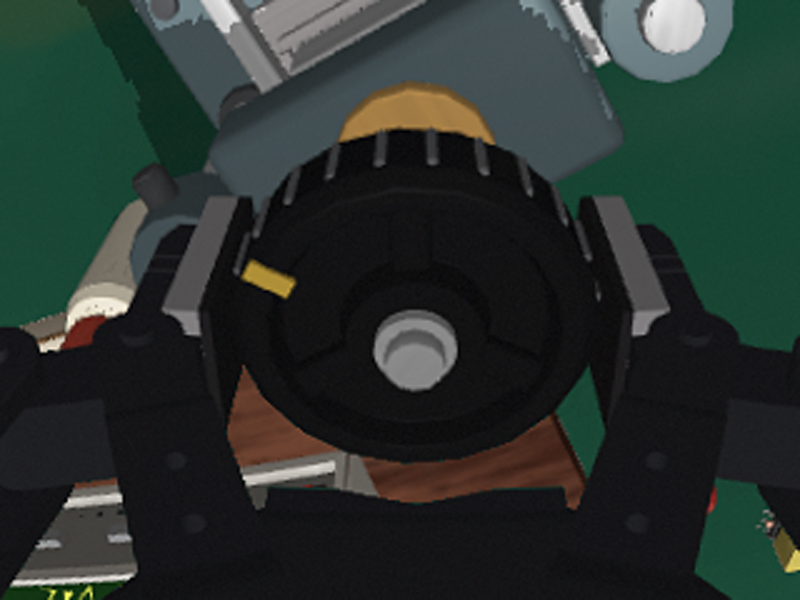

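The mark is unmoved in the hand (268,280), so there has been no slip, and about 0.41 N m has been held for over 0.2 s. I release and lift.

>>> step_arm(increments="0 0 0 0 0 0; 0 0 0 0 0 0; 0 0 0 0 0 0; 0 0 0 0 0 0; 0 0 0 0 0 0; 0 0 0 0 0 0", fingers=1)

```text
t: 15.03
tool_pos: [0.6103, 0.143, 0.1402]
tool_rot: [2.576, 1.797, 0.001]
contact_force: [0.6, -0.3, -0.7]
opening: 0.0852
```

```bash
python3 rd.py
```

```text
15.2333 pos [0.6101 0.1429 0.1401] [0.     0.     0.0001] yaw 1.218 tilt [ 0.0001 -0.    ] q6 -1.107
F [0.   0.06 0.04] Ftool [ 0.06 -0.02 -0.04] T [0.01  0.006 0.006] Tz [ 0.039 -0.027  0.018 -0.005] open 0.0857
```

>>> step_arm(increments="0 0 -0.4 0 0 0; 0 0 -0.8 0 0 0; 0 0 -0.8 0 0 0; 0 0 -0.8 0 0 0; 0 0 -0.8 0 0 0; 0 0 -0.4 0 0 0; 0 0 0 0 0 -0.9; 0 0 0 0 0 -0.9; 0 0 0 0 0 -0.9; 0 0 0 0 0 -0.9; 0 0 0 0 0 -0.9; 0 0 0 0 0 -0.77")

```text
t: 16.23
tool_pos: [0.6099, 0.1429, 0.2401]
tool_rot: [-2.015, -2.41, 0.0]
contact_force: [0.3, 0.0, 0.3]
opening: 0.0855
```

```bash
python3 rd.py
python3 - <<'E'
from h import *
s=ctrl.get_image("scene"); save(s,"s4.png",(220,150,380,310),3.7)
w=ctrl.get_image("wrist"); save(w,"w5.png")
h=cv2.cvtColor(w["pixels"],cv2.COLOR_RGB2HSV); m=((h[...,0]<8)|(h[...,0]>172))&(h[...,1]>150)&(h[...,2]>70)
n,l,st,c=cv2.connectedComponentsWithStats(m.astype(np.uint8))
for i in range(1,n):
    if st[i,4]>60: print(st[i],c[i],plane(w,*c[i],.055,True))
E
```

```text
16.4333 pos [0.61   0.1429 0.24  ] [0. 0. 0.] yaw 1.743 tilt [-0.0001  0.    ] q6 -1.632
F [ 0.16 -0.13  0.26] Ftool [-0.15  0.14 -0.26] T [ 0.002 -0.015  0.012] Tz [-0.062  0.03  -0.     0.08 ] open 0.085
[520   7  21  49  90] [529.53333333  29.73333333] [0.39681006 0.30200051 0.055     ]
[315  78  20  21 315] [324.46666667  88.07301587] [0.50367346 0.12161793 0.055     ]
[179 231  28  30 623] [192.53772071 245.07704655] [0.66742165 0.01907901 0.055     ]
[  1 303 150  60 301] [ 60.86046512 329.23255814] [ 0.81854121 -0.16871977  0.055     ]
[311 343  35  59 743] [328.34051144 371.79542396] [0.79152793 0.17628344 0.055     ]
[  9 398  11  13  97] [ 14. 404.] [ 1.03312852 -0.33864934  0.055     ]
```

View pics/s4.png

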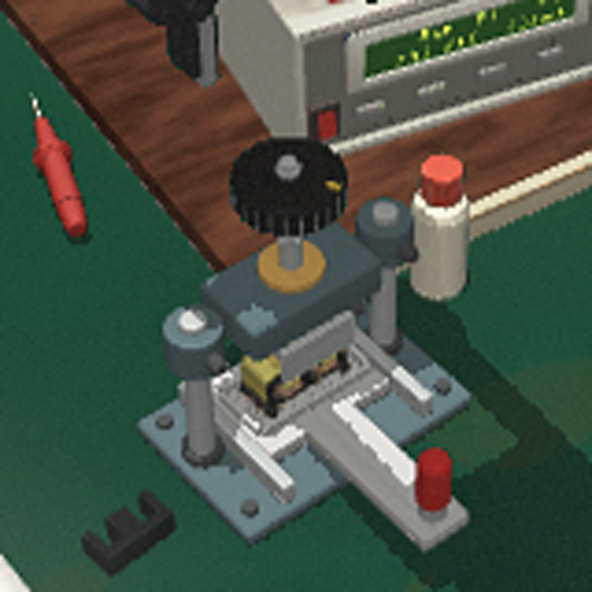

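View pics/w5.png

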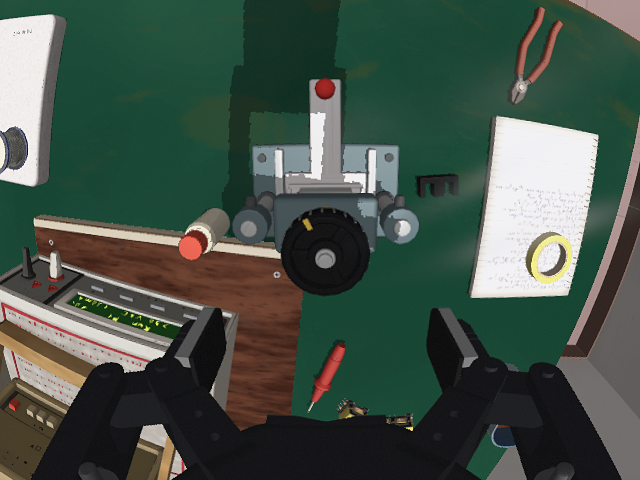

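The scene view shows the wheel raised, with more spindle bare and the transformer upright in its nest. In the wrist view the knob is at (324,88). I move over the knob.

>>> step_arm(increments="-0.01 -0.73 0 0 0 0; 0 -0.73 0 0 0 0; 0 -0.73 0 0 0 0; 0 -0.73 0 0 0 0; 0 -0.73 0 0 0 0; 0 -0.73 0 0 0 0; 0 0 0.9 0 0 0; 0 0 0.9 0 0 0; 0 0 0.9 0 0 0; 0 0 0.9 0 0 0; 0 0 0 0 0 0")

```text
t: 17.45
tool_pos: [0.4989, 0.1233, 0.1448]
tool_rot: [-2.017, -2.4, 0.01]
contact_force: [-1.4, -0.0, -1.0]
opening: 0.0851
```

```bash
python3 rd.py
python3 - <<'E'
from h import *
w=ctrl.get_image("wrist"); save(w,"w6.png")
h=cv2.cvtColor(w["pixels"],cv2.COLOR_RGB2HSV); m=((h[...,0]<8)|(h[...,0]>172))&(h[...,1]>150)&(h[...,2]>70)
n,l,st,c=cv2.connectedComponentsWithStats(m.astype(np.uint8))
for i in range(1,n):
    if st[i,4]>60: print(st[i],c[i],plane(w,*c[i],.055,True))
E
```

```text
17.65 pos [0.5021 0.1237 0.1501] [0.0012 0.0001 0.0017] yaw 1.745 tilt [0.0028 0.0003] q6 -1.647
F [0.23 0.28 0.21] Ftool [ 0.24  0.27 -0.21] T [-0.019  0.001  0.012] Tz [-0.022 -0.007 -0.01   0.085] open 0.0852
[554  98  37  88 382] [571.06544503 139.11518325] [0.39412929 0.28850743 0.055     ]
[565 113  45  79 385] [588.88831169 152.39220779] [0.39875207 0.30935739 0.055     ]
[313 220  25  34 689] [324.95355588 236.36865022] [0.50160763 0.12144791 0.055     ]
[ 36 391  16  11  66] [ 44.37878788 397.62121212] [ 0.75028428 -0.16390622  0.055     ]
[  0 432  43  25  89] [ 20.12359551 444.20224719] [ 0.89571296 -0.26525089  0.055     ]
```

View pics/w6.png

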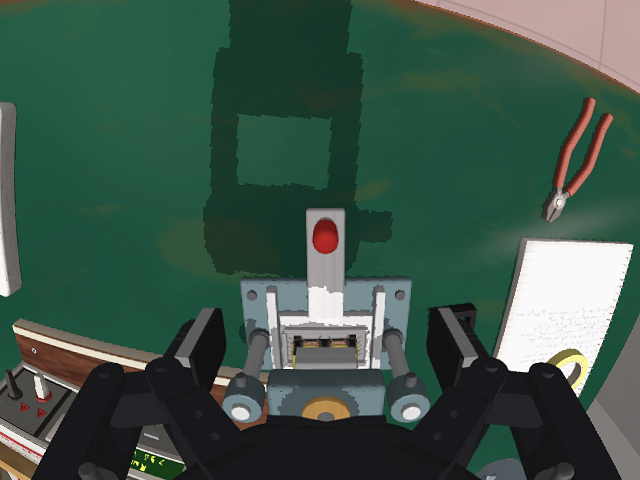

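The knob at (325,236) lies midway between the fingers, and its ray lands at (0.502, 0.121), as expected. I descend and close.

>>> step_arm(increments="0 0 0.6 0 0 0; 0 0 0.9 0 0 0; 0 0 0.9 0 0 0; 0 0 0.9 0 0 0; 0 0 0.9 0 0 0; 0 0 0.56 0 0 0; 0 0 0 0 0 0; 0 0 0 0 0 0")

```text
t: 18.37
tool_pos: [0.5028, 0.1238, 0.0318]
tool_rot: [2.02, 2.406, 0.001]
contact_force: [0.0, -0.4, 0.3]
opening: 0.0853
```

```bash
python3 rd.py
python3 - <<'E'
from h import *
w=ctrl.get_image("wrist"); save(w,"w7.png")
E
```

```text
18.5667 pos [0.504  0.1239 0.0332] [0.0002 0.     0.0002] yaw 1.745 tilt [0.0038 0.0004] q6 -1.647
F [0.15 0.02 0.61] Ftool [-0.01  0.16 -0.61] T [0.004 0.016 0.004] Tz [-0.026  0.024  0.021 -0.001] open 0.0856
```

View pics/w7.png

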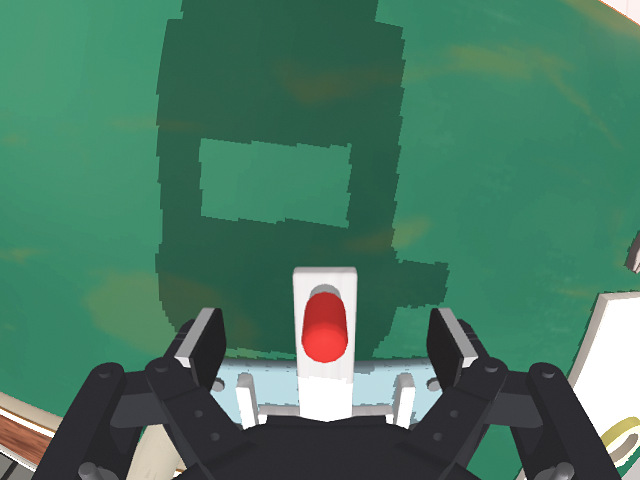

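The red post (325,330) lies midway between the pads (220 and 430). I close gently.

>>> step_arm(increments="0 -0.06 0 0 0 0; 0 0 0 0 0 0; 0 0 0 0 0 0; 0 0 0 0 0 0; 0 0 0 0 0 0; 0 0 0 0 0 0; 0 0 0 0 0 0; 0 0 0 0 0 0; 0 0 0 0 0 0", fingers=-0.8, newtons=25)

```text
t: 19.37
tool_pos: [0.5009, 0.1228, 0.0312]
tool_rot: [2.019, 2.406, -0.002]
contact_force: [-0.9, -5.2, 1.6]
opening: 0.0174
```

```bash
python3 rd.py
```

```text
19.5667 pos [0.5009 0.1228 0.0311] [0. 0. 0.] yaw 1.745 tilt [-0.0002 -0.0013] q6 -1.648
F [-0.86 -5.54  1.83] Ftool [-5.31 -1.81 -1.82] T [-0.798  0.107 -0.002] Tz [ 0.008 -0.02  -0.003  0.007] open 0.0172
```

Gripped, but there is a 5 N sideways load. I ease it off with a shift of −1 mm along tool x, then draw slowly.

>>> step_arm(increments="-0.04 0 0 0 0 0; 0 0 0 0 0 0; 0 -0.05 0 0 0 0; 0 -0.1 0 0 0 0; 0 -0.15 0 0 0 0; 0 -0.15 0 0 0 0; 0 -0.15 0 0 0 0; 0 -0.15 0 0 0 0; 0 -0.1 0 0 0 0; 0 -0.05 0 0 0 0; 0 0 0 0 0 0")

```text
t: 20.48
tool_pos: [0.4783, 0.1186, 0.0311]
tool_rot: [-2.019, -2.406, 0.0]
contact_force: [-1.4, 1.4, 2.3]
opening: 0.0172
```

```bash
python3 rd.py;  python3 - <<'E'
from h import *
s=ctrl.get_image("scene"); save(s,"s5.png",(220,150,380,310),3.7)
E
```

```text
20.6833 pos [0.4783 0.1186 0.0311] [0. 0. 0.] yaw 1.745 tilt [-0.0016  0.0001] q6 -1.653
F [-1.75  1.25  3.59] Ftool [ 1.54 -1.51 -3.59] T [0.231 0.251 0.025] Tz [0.022 0.018 0.021 0.039] open 0.0174
```

View pics/s5.png

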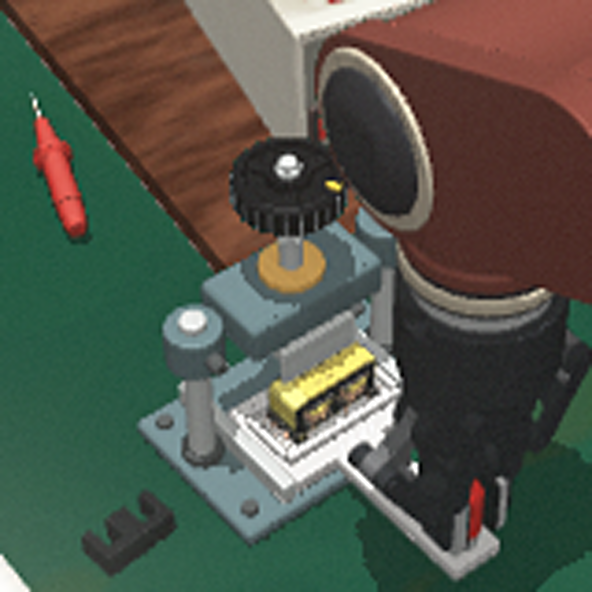

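The slide is about 23 mm out and the transformer stands upright in its nest at (322,390) in the crop. I keep drawing.

>>> step_arm(increments="0 -0.07 0 0 0 0; 0 -0.14 0 0 0 0; 0 -0.15 0 0 0 0; 0 -0.15 0 0 0 0; 0 -0.15 0 0 0 0; 0 -0.15 0 0 0 0; 0 -0.15 0 0 0 0; 0 -0.12 0 0 0 0; 0 -0.08 0 0 0 0; 0 -0.04 0 0 0 0; 0 0 0 0 0 0")

```text
t: 21.65
tool_pos: [0.4489, 0.1133, 0.0311]
tool_rot: [-2.02, -2.406, 0.001]
contact_force: [0.5, 3.6, 3.3]
opening: 0.0173
```

```bash
python3 rd.py
```

```text
21.85 pos [0.4489 0.1133 0.0311] [0. 0. 0.] yaw 1.745 tilt [-0.0014 -0.0001] q6 -1.659
F [-2.41  3.64  4.53] Ftool [ 4.01 -1.75 -4.53] T [0.568 0.243 0.044] Tz [0.05  0.034 0.065 0.028] open 0.017
```

>>> step_arm(increments="0.02 0 -0.01 0 0 0; 0 -0.05 0 0 0 0; 0 -0.07 0 0 0 0; 0 -0.06 0 0 0 0; 0 -0.04 0 0 0 0; 0 -0.03 0 0 0 0; 0 0 0 0 0 0")

```text
t: 22.43
tool_pos: [0.4428, 0.1123, 0.0312]
tool_rot: [2.02, 2.406, -0.001]
contact_force: [1.8, -1.7, -0.6]
opening: 0.017
```

```bash
python3 rd.py
```

```text
22.6333 pos [0.4428 0.1123 0.0312] [0. 0. 0.] yaw 1.745 tilt [-0.0006 -0.0009] q6 -1.659
F [ 1.06 -2.08 -0.15] Ftool [-2.23  0.68  0.15] T [-0.278 -0.18  -0.008] Tz [ 0.042 -0.046 -0.01  -0.015] open 0.0174
```

>>> step_arm(increments="0 -0.02 0 0 0 0; 0 -0.02 0 0 0 0; 0 0 0 0 0 0")

```text
t: 22.88
tool_pos: [0.442, 0.1122, 0.0312]
tool_rot: [2.019, 2.406, -0.001]
contact_force: [3.1, -3.8, -1.4]
opening: 0.0173
```

```bash
python3 rd.py
```

```text
23.0833 pos [0.442  0.1122 0.0312] [0. 0. 0.] yaw 1.745 tilt [-0.0001 -0.0007] q6 -1.659
F [ 2.77 -4.13 -1.92] Ftool [-4.54  2.01  1.92] T [-0.604 -0.39   0.001] Tz [ 0.015  0.038 -0.023 -0.024] open 0.0171
```

>>> step_arm(increments="-0.02 -0.03 0 0 0 0; 0 -0.03 0 0 0 0; 0 0 0 0 0 0")

```text
t: 23.33
tool_pos: [0.4418, 0.1122, 0.0312]
tool_rot: [2.019, 2.404, 0.005]
contact_force: [8.4, -1.9, -7.5]
opening: 0.0173
```

```bash
python3 rd.py
python3 - <<'E'
from h import *
w=ctrl.get_image("wrist"); save(w,"w8.png")
E
```

```text
23.5333 pos [0.4418 0.1122 0.0312] [0. 0. 0.] yaw 1.745 tilt [0.0036 0.0011] q6 -1.661
F [ 8.63 -1.09 -7.2 ] Ftool [-2.58  8.29  7.23] T [-0.224 -1.244  0.007] Tz [ 0.024  0.014 -0.021  0.01 ] open 0.0172
```

View pics/w8.png

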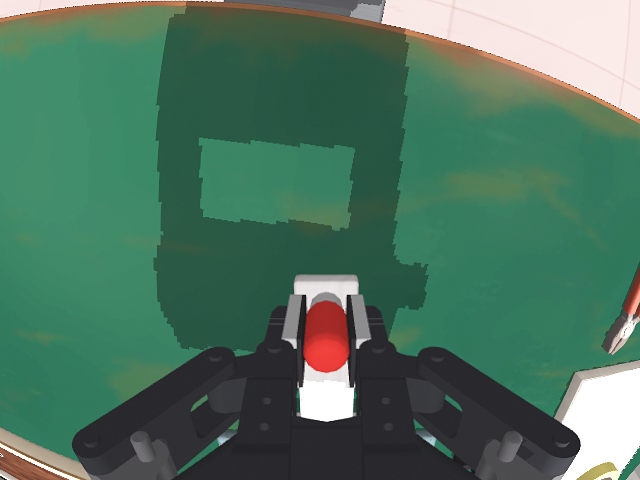

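The pull force climbed to 8 N with the position stuck at 60 mm of travel, so this is the end stop. In the picture the post is still centred between the pads (325,335). I unload slightly, then release.

>>> step_arm(increments="0 0.04 0 0 0 0; 0 0 0 0 0 0")

```text
t: 23.75
tool_pos: [0.4418, 0.1122, 0.0312]
tool_rot: [2.02, 2.406, 0.001]
contact_force: [4.9, -1.4, -2.7]
opening: 0.0171
```

```bash
python3 rd.py
```

```text
23.95 pos [0.4418 0.1122 0.0312] [0. 0. 0.] yaw 1.745 tilt [0.0007 0.0005] q6 -1.66
F [ 4.99 -0.97 -4.69] Ftool [-1.82  4.75  4.69] T [-0.255 -0.688 -0.036] Tz [-0.068 -0.044 -0.034  0.003] open 0.0171
```

>>> step_arm(increments="0 0 0 0 0 0; 0 0 0 0 0 0; 0 0 0 0 0 0; 0 0 0 0 0 0; 0 0 0 0 0 0; 0 0 0 0 0 0", fingers=0.3)

```text
t: 24.45
tool_pos: [0.4415, 0.1121, 0.0313]
tool_rot: [-2.02, -2.406, 0.0]
contact_force: [-0.1, 0.8, -0.3]
opening: 0.0558
```

```bash
python3 rd.py
```

```text
24.65 pos [0.4416 0.112  0.0313] [0. 0. 0.] yaw 1.745 tilt [-0.0001  0.0001] q6 -1.66
F [-0.34  0.2   0.04] Ftool [ 0.25 -0.3  -0.04] T [ 0.008 -0.001 -0.   ] Tz [ 0.01  -0.014 -0.005  0.009] open 0.0555
```

>>> step_arm(increments="0 0 -0.3 0 0 0; 0 0 -0.7 0 0 0; 0 0 -0.9 0 0 0; 0 0 -0.9 0 0 0; 0 0 -0.9 0 0 0; 0 0 -0.9 0 0 0; 0 0 -0.9 0 0 0; 0 0 -0.9 0 0 0; 0 0 -0.6 0 0 0; 0 0 0 0 0 0; 0 0 0 0 0 0")

```text
t: 25.57
tool_pos: [0.4421, 0.112, 0.2074]
tool_rot: [2.019, 2.405, 0.003]
contact_force: [0.4, -0.6, -0.2]
opening: 0.0556
```

```bash
python3 rd.py
python3 - <<'E'
from h import *
s=ctrl.get_image("scene"); save(s,"s6.png"); 
w=ctrl.get_image("wrist"); save(w,"w9.png")
E
```

```text
25.7667 pos [0.4409 0.1119 0.205 ] [0.0003 0.     0.0006] yaw 1.745 tilt [-0.0031 -0.0003] q6 -1.66
F [ 0.09 -0.35  0.03] Ftool [-0.36  0.03 -0.03] T [-0.006  0.005  0.009] Tz [ 0.011  0.    -0.015  0.042] open 0.0556
```

View pics/s6.png

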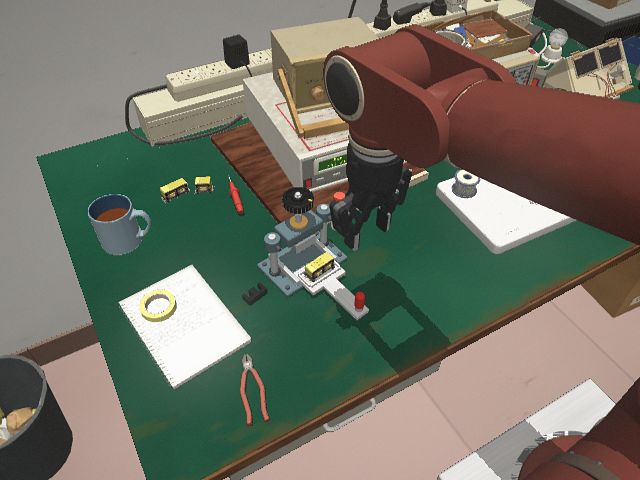

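View pics/w9.png

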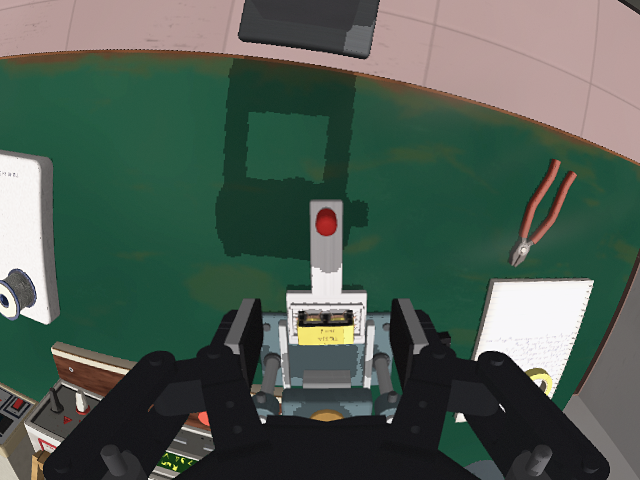

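The scene view shows the slide drawn out with the knob at (361,300), the transformer upright in its nest at (320,266), and the bottle, core and cutters where they were. One last numeric check, then I hand in.

Run:
```python
from h import *
s=ctrl.get_image("scene")
h=cv2.cvtColor(s["pixels"],cv2.COLOR_RGB2HSV); m=((h[...,0]<8)|(h[...,0]>172))&(h[...,1]>170)&(h[...,2]>70)
k=np.zeros_like(m);k[285:320,345:380]=1; y,x=np.nonzero(m&k); p=plane(s,x.mean(),y.mean(),.047); print(p,np.linalg.norm(p[:2]-[.50134,.12539]))
o=ctrl.get_obs(); print(o["t"],o["contact_force"]); print(ctrl.finish_job())
```

```text
[0.44235942 0.11502815 0.047     ] 0.05988386394286954
25.9167 [ 0.28456681 -0.72009285 -0.02615601]
the job is handed in; nothing more can be done
None
```

The press is open and the loading slide is fully out, with the transformer still standing in its nest. I handed the job in at 25.9 s, with the hand open and clear of everything; no verdict is reported.

- **Handwheel:** I gripped it at 25 N and turned it anticlockwise about 3.15 rad, raising the hand 4.77 mm per rad. The stop showed as torque climbing from 0.1 to 0.27 N m. I turned a little further and held about 0.41 N m for more than 0.2 s, then let go. Up-and-down force stayed within about 2 N, and the wheel's mark did not shift in the hand. Up to about 4 N of sideways force built up from imperfect centring, and I eased it off as I went.
- **Slide:** I drew it out by the red knob until the pull rose to about 8 N with no further movement. I then eased off and released it.
- **Last checks:**
  - The arm's travel gave 60.0 mm, and the knob's position in the scene picture gave 59.9 mm.
  - The transformer looked upright in its nest.
  - The bottle, core and cutters looked to be where they started.
  - The force reading was within its noise.
  - No check failed or disagreed.

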